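# Pull a proof on the bench screw press

## Robot

A 7-joint arm with a two-finger parallel gripper is mounted at the origin on the work surface. World frame = base frame: x ahead of the robot, y to its left, z up, the work surface at z = 0. Lengths are in m, angles in rad, forces in N, time in s.
With the tool pointing down it reaches from about 0.4 to 0.85 m from the base axis. Payload 6.9 kg.
Tool frame: the origin (TCP) lies at the very end of the fingers, on their centre line; the grasp point (between the pads) lies 19 mm behind it; z points along the fingers, y is the direction in which the jaws open and shut (so a half turn about z gives the same grasp; the last joint's range is limited). The gripper opens to 85 mm and grips with 20 to 120 N. Pads are 22 mm wide; open, the fingers measure 114 mm over their backs; the gripper's body (76 mm by 85 mm) begins 54 mm behind the grasp point. The pads swing forward as they close: fully open they stand 13 mm farther back than shut.
Start: joints at [1.317, 0.507, -0.238, 1.5, 0.126, 1.149, -0.155], TCP at [0.219, -0.585, 0.231] pointing down, gripper open.
Joint ranges: [-3.08, 3.08], [-0.24, 2.05], [-1.43, 1.35], [0, 2.5], [-1.52, 4.66], [0.17, 1.96], [-2.89, 2.89]. Speed limits (rad/s): [2.39, 2.39, 3.14, 3.14, 3.14, 3.14, 3.14].

## Interface

Orientations are given as a rotation vector (axis times angle).
In Python, from rig import robot gives the robot as it stands. The module is installed in compiled form; this text tells all that it offers.
- The arm moves only by the tool arm_command, never from a script. Its argument "rows" is a list that holds one entry, the list of rows, each a list of 7 numbers: the shift along the tool's x, y, z in mm, then the turn, a rotation vector about the tool's x, y, z in degrees, then the opening, from -1 (shut) to 1 (fully open), so that 0 is half open. In form: [[[tx, ty, tz, ax, ay, az, grip], ...]]. A call has 1 to 12 rows; each row is the pose to reach, as a shift and turn from the pose measured when the call began, along the tool's axes at that moment; what a row does not reach only later rows make up. A row lasts 1/10 s, in which the tool goes at most 50 mm and 8.59 degrees, less where a joint would pass 70% of its speed; a pose out of reach is approached as far as the arm can. A call with a gripper value outside its range is refused whole. The fingers move at their own pace and stop on an object; "force" is the grip in N (left out, the last holds). Time passes only in rows, so rows that repeat a pose let the fingers close. It gives the time, the measured TCP pose, the force and the opening at its end, in the units of the state.
- robot.get_state(): the state, without advancing time (a new reading comes with each control period).
- robot.camera(name): name is "scene" or "top"; returns a dict with "frame" (420x560x3 uint8, red, green, blue), "fx", "fy", "cx", "cy" (pixels), "dist_coeffs" ([k1, k2, p1, p2, k3] as OpenCV has them; the pictures are not rectified), "R" (3x3) and "t" (3): a world point X has camera coordinates R X + t. Camera axes: x right, y down, z forward; pixel columns grow to the right and rows downward; lengths in m; the calibration is good to about 2 mm. A picture is of the moment at which its call begins. There is no depth.
- robot.sign_off(): hands the job in, once; it reports no verdict.
Trained networks look in a picture, given as the dict that the camera call returned (one of the last four; its "shot" number tells which), for a name from the list of things; names that differ only in an ending like _2 or _b are one class to them, and where a whole thing is asked for, a point or a joint stands for the part that bears it (a point fixed in the world has none). Each returns a list of dicts, best first, with "confidence" (0 to 1); they miss things now and then, are a little off and sometimes report something else, mostly with a low value. They report only what shows in the picture. A call takes as long as a camera call.
- robot.boxes_of(thing, picture): "uv" ([column, row] in pixels, amid what is visible of it).
The state is a dict: "time_s": time; "q": joint angles; "dq": joint speeds; "joint_efforts": joint torques, N m; "ee_pos": TCP position; "eef_rot": TCP orientation; "wrist_force": force on the tool from outside, world axes, zero at the start; "moment": the same for the moment, N m; "grip_width": finger opening in m.
Only numpy, scipy, OpenCV 4.12 (cv2) and the standard library are available. Lean on these libraries where they do the work, as an engineer would, in place of code of your own. Each camera call takes 0.05 s, during which the arm holds its last target. There are 200 camera calls.

## Task

Slide the print board along the press bed until it is fully home against the back stop, so that its printing block lies under the platen. Then turn the crank clockwise to wind the platen down until it just touches the block, and give the crank a quarter turn more to put on the pressure. Do not tighten it clearly further than that at any time, do not shove or knock over the two jars beside the press, and let go of the press when done.

Things in the scene. Friction and masses are not known exactly. Their poses are not given: they have to be found in the camera images.
- press: Grey bench screw press, fixed. Origin on the screw's vertical axis at table height, z up. (Sizes here in mm.) Base 210 in x, y -190 to 90, 20 thick; guide strips (34 high) at x = -62 and 62 lead the print board along y, 3 mm play a side, to a back stop at y = 73. Columns (18 thick, 177 high) at x = -85 and 85, y = 0 carry a crossbeam 210 x 44 x 35, underside 120 to 130 up (varies).
- block_top (a point): Centre of the upper face of the printing block (90 x 90, dark face, 55 above the table) fixed on the print board, a loose plywood carrier 110 x 238 x 12, 0.4 to 0.8 kg, lying on the bed. Fully home, this point is at y = 0 in the press's frame (on the screw's axis); it starts 60 to 90 mm to the press's -y. Axes parallel to the press's.
- rib (a point): Point in the print board's wooden pull rib, to grip or push at, 55 above the table; 150 mm from block_top towards the board's -y end. The rib stands up across the board: 90 long (x), 18 thick (y), 38 above the plywood, its top 70 above the table.
- platen_under (a point): Centre of the underside of the platen, a steel plate 100 x 100 x 14 hanging level under the screw. It starts 8 to 28 mm above the level of the printing block's face and comes down 20 mm per full clockwise turn of the crank, without turning, until it touches the block.
- knob (a point): Middle of the upright wooden grip on the crank's end, 26 in diameter (24 near the ends), 46 tall; the arm's upper face lies 24 below this point. It spins freely on its own pin, so it can be held while it is led round. It circles the screw's axis at radius 60 and sinks 20 mm per clockwise turn; starts 220 to 250 above the table.
- crank (a joint): Crank angle in rad, growing clockwise seen from above (winds the platen down); starts at 0 to 3.1. At 0 the grip is on the press's +y side of the screw's axis, at pi/2 on its +x side, at pi on its -y side. Takes about 6 N at the grip when free, about 3 N more a quarter turn past contact. It stays where it is left.
- cushion (a joint): How far, in m, the spring pack between the screw and the platen is squeezed: 0 while the platen hangs free; from the moment the platen touches the block it grows by 20 mm per further turn of the crank (5 mm = a quarter turn).
- jar_a: Small closed paint jar, 54 in diameter, 62 tall, standing on the table on the press's +x side near its entrance. Origin: centre of its underside.
- jar_b: Small closed jar, 48 in diameter, 55 tall, standing on the robot's side of the press. Origin: centre of its underside.

How it is judged:
On the way, in this order (a step that is already met when the one before it is completed fails the run):
1. the print board is home against the back stop, the platen still clear of it (y of block_top in the frame of press above -0.005 m and value of joint cushion below 0.001 m), for 0.2 s.
2. the platen has been wound down onto the printing block (value of joint cushion above 0.001 m and y of block_top in the frame of press above -0.005 m), for 0.1 s.
At the end, for the whole second after the job is handed in: The board is home to within 5 mm of the back stop, and the crank rests a quarter turn beyond first contact of platen and block: spring pack squeezed 3.2 to 6.8 mm, i.e. 58 to 122 degrees of extra turn (y of block_top in the frame of press above -0.005 m and value of joint cushion between 0.0032 and 0.0068 m and velocity of joint crank between -0.05 and 0.05 rad/s); the robot touches nothing.
It fails at once if the press is overtightened: more than 0.4 of a turn beyond contact (spring pack squeezed over 8 mm) (value of joint cushion above 0.008 m).
It fails at once if a jar beside the press is shifted by more than 40 mm or tipped (distance of any of jar_a, jar_b from where it was at the start of the episode above 0.04 m or angle between any of jar_a, jar_b's own z axis and vertical above 0.5 rad).
It also fails if it takes over 72 s, if anything falls off the work surface, if the arm or the gripper's body presses on something with over 40 N, if the wrist force passes 120 N, or if a joint passes its speed limit or range.

## Working session

There is one attempt and no reset: what is moved stays moved. The work goes in short steps, Python scripts to look and compute and a tool call to move; the robot and the scene stay as the last step left them, time stands still between calls to the robot, and variables do not carry over. Pictures are saved under pics/ and viewed, on a budget of 10 in all, crops included, one or two more only if the job needs it, and the job is handed in when it is done.

Besides the shell and the picture viewer there is one more tool, called after "Call:" as name(argument=value, ...), one argument or row to a line, values as JSON. arm_command: Moves the arm, as the interface text tells. Its arguments: {"type":"object","properties":{"rows":{"type":"array","items":{"type":"array","items":{"type":"array","items":{"type":"number"}}}},"force":{"type":"number"}},"required":["rows"]}

```bash
mkdir -p pics; cat > h.py <<'E'
from rig import robot
import numpy as np, cv2
from scipy.spatial.transform import Rotation as Rn
def ray(p,uv):
    K=np.array([[p['fx'],0,p['cx']],[0,p['fy'],p['cy']],[0,0,1]]);
    n=cv2.undistortPoints(np.array([[uv]],float),K,np.array(p['dist_coeffs'],float))[0,0]
    R=np.array(p['R']);t=np.array(p['t']);return -R.T@t, R.T@np.array([n[0],n[1],1])
def atz(p,uv,z):
    c,d=ray(p,uv);return c+d*(z-c[2])/d[2]
def proj(p,X):
    K=np.array([[p['fx'],0,p['cx']],[0,p['fy'],p['cy']],[0,0,1]])
    return cv2.projectPoints(np.atleast_2d(np.array(X,float)),cv2.Rodrigues(np.array(p['R'],float))[0],np.array(p['t'],float),K,np.array(p['dist_coeffs'],float))[0][:,0]
def tri(p1,u1,p2,u2):
    a,d=ray(p1,u1);b,e=ray(p2,u2);s=np.linalg.lstsq(np.c_[d,-e],b-a,rcond=None)[0]
    x,y=a+d*s[0],b+e*s[1];return (x+y)/2,np.linalg.norm(x-y)
E
python3 - <<'E'
from h import *
np.set_printoptions(precision=4,suppress=True)
P={n:robot.camera(n) for n in('scene','top')}
for n,p in P.items():
    cv2.imwrite(f'pics/{n}0.png',p['frame'][:,:,::-1]); print(n,-np.array(p['R']).T@p['t'])
    for th in('press','block_top','rib','platen_under','knob','jar_a','jar_b'):
        print(th,[(np.round(d['uv'],1).tolist(),round(d['confidence'],2)) for d in robot.boxes_of(th,p)[:3]])
s=robot.get_state();print(s['time_s'],s['ee_pos'],s['eef_rot'],s['wrist_force'],s['grip_width'],Rn.from_rotvec(s['eef_rot']).as_matrix())
E
```

```text
scene [ 0.9087 -0.4336  0.8687]
press [([319.7, 219.5], 0.74)]
block_top [([295.6, 277.7], 0.71)]
rib [([292.1, 274.8], 0.88)]
platen_under [([309.2, 220.1], 0.94)]
knob [([351.7, 168.2], 0.71), ([365.1, 297.1], 0.32)]
jar_a [([258.0, 206.5], 0.75), ([367.6, 296.3], 0.71)]
jar_b [([258.0, 206.5], 0.75), ([367.6, 296.3], 0.71)]
top [0.4722 0.0253 0.9885]
press [([233.2, 225.2], 0.64)]
block_top [([299.3, 207.6], 0.86)]
rib [([299.3, 209.3], 0.75)]
platen_under [([240.3, 223.2], 0.92)]
knob [([203.0, 181.4], 0.6)]
jar_a [([240.9, 302.9], 0.91), ([266.8, 137.9], 0.68)]
jar_b [([240.9, 302.9], 0.91), ([266.8, 137.9], 0.68)]
0.8 [ 0.2194 -0.5852  0.2313] [3.0912 0.5605 0.    ] [ 0.1427 -0.5645  0.2958] 0.08558913671016366 [[ 0.9363  0.3511  0.    ]
 [ 0.3511 -0.9363 -0.    ]
 [ 0.      0.     -1.    ]]
```

View pics/scene0.png

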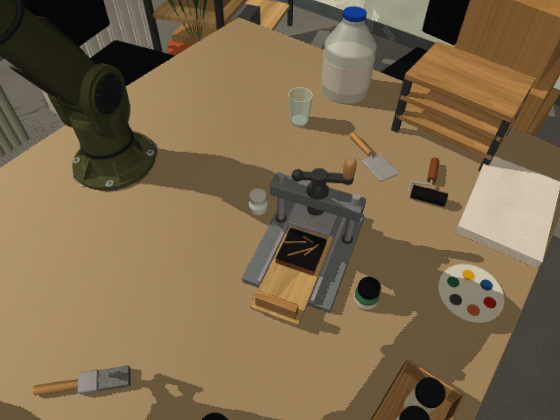

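View pics/top0.png

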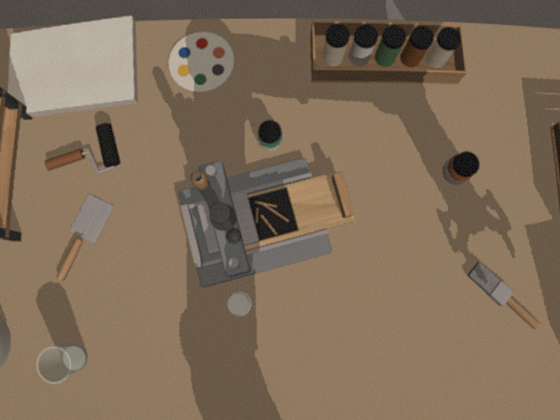

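The scene picture shows the press at about (310,235), the board sticking out towards the camera with its rib at (278,303), the knob at (350,168), the green jar_a at (368,293) and the white jar_b at (258,202). In the top picture the knob is at (200,180), the block at (272,215), the rib at (343,195), jar_a at (270,134) and jar_b at (239,303). I'll enlarge both to get exact landmarks.

```bash
python3 - <<'E'
import cv2
a=cv2.imread('pics/top0.png')[140:300,170:360];cv2.imwrite('pics/topc.png',cv2.resize(a,None,fx=3.75*1.1,fy=3.75*1.1*0+4.125*0+3.75,interpolation=2) if 0 else cv2.resize(a,None,fx=3.75,fy=3.75,interpolation=2))
b=cv2.imread('pics/scene0.png')[145:325,235:385];cv2.imwrite('pics/scenec.png',cv2.resize(b,None,fx=3.33333,fy=3.33333,interpolation=2))
E
```

```text
(no output)
```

View pics/topc.png

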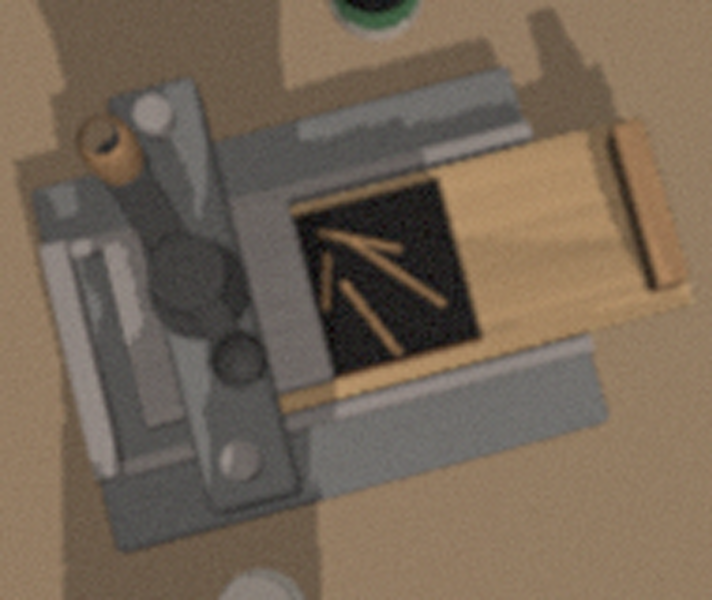

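View pics/scenec.png

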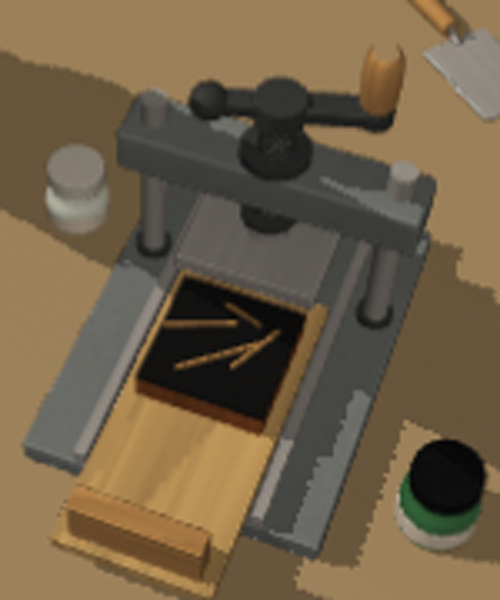

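```bash
cat > m.py <<'E'
from h import *
np.set_printoptions(precision=4,suppress=True)
T=robot.camera('top');S=robot.camera('scene')
tc=lambda u,v:(170+u/3.75-.37,140+v/3.75-.37)
sc=lambda u,v:(235+u/3.3333-.35,145+v/3.3333-.35)
loc=np.array([[105,-190],[-105,-190],[-105,90],[105,90]])/1000
W=np.array([atz(T,tc(*c),.02)[:2] for c in((510,68),(606,420),(125,550),(35,188))])
a=loc-loc.mean(0);b=W-W.mean(0)
th=np.arctan2((a[:,0]*b[:,1]-a[:,1]*b[:,0]).sum(),(a*b).sum());R2=np.array([[np.cos(th),-np.sin(th)],[np.sin(th),np.cos(th)]])
o=W.mean(0)-R2@loc.mean(0);print('yaw',np.degrees(th),'o',o,'res mm',1e3*(W-o-loc@R2.T))
print('scene entr -x',(R2.T@(atz(S,sc(25,450),.02)[:2]-o)), '+x bottom',R2.T@(atz(S,sc(320,552),.0)[:2]-o))
L=lambda X:np.r_[R2.T@(X[:2]-o),X[2]]
print('block front corners top',L(atz(T,tc(438,180),.055)),L(atz(T,tc(480,338),.055)))
print('block front scene',L(atz(S,sc(138,378),.055)),L(atz(S,sc(264,422),.055)))
print('rib ends top',[L(atz(T,tc(*c),.07)) for c in((640,122),(683,283),(612,128),(655,290))])
print('rib scene',[L(atz(S,sc(*c),.07)) for c in((70,508),(207,552),(78,490),(210,540))])
for n,u,v in(('gripTop',(100,133),(383,52)),('gripBot',(118,172),(377,112)),('hub top',(187,272),(281,92)),('ball',(238,358),(209,101))):
    X,e=tri(T,tc(*u),S,sc(*v));print(n,X,'local',L(X),'err',e)
print('beam top corners',[L(atz(T,tc(*c),.165)) for c in((112,98),(192,80),(298,490),(218,512))])
print('platen front edge z=.08',[L(atz(T,tc(*c),.08)) for c in((235,205),(330,375))])
print('platen scene',[L(atz(S,sc(*c),.08)) for c in((180,265),(310,303))])
print('jars',atz(T,(270,131),.062),L(atz(T,(270,131),.062)),atz(T,(240,303),.055),L(atz(T,(240,303),.055)))
E
python3 m.py
```

```text
yaw 14.55525626652114 o [0.5992 0.1227] res mm [[-2.374   1.2876]
 [ 0.7971  4.1463]
 [ 1.7876 -3.6966]
 [-0.2107 -1.7373]]
scene entr -x [-0.0989 -0.194 ] +x bottom [ 0.1057 -0.1805]
block front corners top [ 0.0435 -0.1292  0.055 ] [-0.0453 -0.1286  0.055 ]
block front scene [-0.0422 -0.1334  0.055 ] [ 0.0464 -0.1338  0.055 ]
rib ends top [array([ 0.0435, -0.2413,  0.07  ]), array([-0.0464, -0.2391,  0.07  ]), array([ 0.0441, -0.2258,  0.07  ]), array([-0.0462, -0.2236,  0.07  ])]
rib scene [array([-0.0409, -0.2453,  0.07  ]), array([ 0.0471, -0.2411,  0.07  ]), array([-0.0414, -0.2321,  0.07  ]), array([ 0.0459, -0.233 ,  0.07  ])]
gripTop [0.6499 0.1548 0.2558] local [0.0571 0.0183 0.2558] err 0.004553292017042836
gripBot [0.6482 0.1585 0.1979] local [0.0564 0.0223 0.1979] err 0.0018807929042939057
hub top [0.5982 0.1233 0.2142] local [-0.0008  0.0008  0.2142] err 0.00011891997697561818
ball [0.5605 0.1009 0.2013] local [-0.0429 -0.0114  0.2013] err 0.001473447924272004
beam top corners [array([0.1003, 0.02  , 0.165 ]), array([ 0.099 , -0.0195,  0.165 ]), array([-0.1042, -0.0206,  0.165 ]), array([-0.1046,  0.0178,  0.165 ])]
platen front edge z=.08 [array([ 0.0527, -0.021 ,  0.08  ]), array([-0.0467, -0.0469,  0.08  ])]
platen scene [array([-0.0443, -0.0532,  0.08  ]), array([ 0.0477, -0.0499,  0.08  ])]
jars [0.7917 0.0416 0.062 ] [ 0.166  -0.1269  0.062 ] [0.444  0.1011 0.055 ] [-0.1557  0.0181  0.055 ]
```

```bash
cat >> h.py <<'E'
TH=np.radians(14.55);R2=np.array([[np.cos(TH),-np.sin(TH)],[np.sin(TH),np.cos(TH)]]);O=np.array([.599,.123])
def w(x,y,z):return np.r_[O+R2@[x,y],z]
def go(loc,psi=None):
    """tool-frame shift mm to press-local point; psi: tool y direction, deg from press x axis"""
    s=robot.get_state();R=Rn.from_rotvec(s['eef_rot']);p=np.array(s['ee_pos']);np.set_printoptions(precision=4,suppress=True)
    l=np.r_[R2.T@(p[:2]-O),p[2]]
    out=R.inv().apply(w(*loc)-p)*1e3
    rv=np.zeros(3)
    if psi is not None:
        a=TH+np.radians(psi);y=np.array([np.cos(a),np.sin(a),0]);z=np.array([0,0,-1.]);Rt=Rn.from_matrix(np.c_[np.cross(y,z),y,z]);rv=(R.inv()*Rt).as_rotvec(degrees=True)
    F=np.array(s['wrist_force']);print('t',round(s['time_s'],2),'local',l,'shift',np.round(out,1),'turn',np.round(rv,2),'Flocal',R2.T@F[:2],F[2],'w',round(s['grip_width'],4))
E
python3 -c "
from h import *
go((0,-.234,.18),-90)"
```

```text
t 0.9 local [-0.5453 -0.5902  0.2313] shift [ 579.6 -297.1   51.3] turn [ 0.   -0.    6.01] Flocal [-0.3478 -0.3576] 0.521995657213862 w 0.0856
```

Call:
arm_command(
  rows=[
    [[45,-23,0,0,0,1,1],[90,-46,0,0,0,2,1],[135,-69,0,0,0,3,1],[180,-92,0,0,0,4,1],[225,-115,0,0,0,5,1],[270,-138,0,0,0,6,1],[315,-161,0,0,0,6,1],[360,-184,0,0,0,6,1],[405,-207,0,0,0,6,1],[450,-230,10,0,0,6,1],[495,-254,20,0,0,6,1],[540,-277,35,0,0,6,1]],
  ],
  force=30,
)

```text
time_s: 2.1
ee_pos: [0.6223, -0.1423, 0.1996]
eef_rot: [3.116, 0.398, 0.003]
wrist_force: [0.7, -1.5, 1.5]
grip_width: 0.0854
```

```bash
python3 -c "
from h import *
go((0,-.234,.12),-90)"
```

```text
t 2.1 local [-0.0441 -0.2627  0.1996] shift [ 43.9 -28.7  79.7] turn [ 0.05 -0.09  0.  ] Flocal [ 0.2469 -1.6568] 1.5216169130303014 w 0.0854
```

Call:
arm_command(
  rows=[
    [[44,-29,20,0,0,0,1],[44,-29,60,0,0,0,1],[44,-29,100,0,0,0,1],[44,-29,140,0,0,0,1],[44,-29,157,0,0,0,1],[44,-29,157,0,0,0,1],[44,-29,157,0,0,0,1]],
  ],
)

```text
time_s: 2.8
ee_pos: [0.6583, -0.1032, 0.0432]
eef_rot: [3.116, 0.398, 0.003]
wrist_force: [0.7, -0.5, 0.7]
grip_width: 0.0855
```

```bash
python3 - <<'E'
from h import *
go((0,-.234,.042),-90)
p=robot.camera('scene');cv2.imwrite('pics/s2.png',cv2.resize(p['frame'][120:340,190:430,::-1],None,fx=2.5,fy=2.5))
E
```

```text
t 2.8 local [ 0.0006 -0.2339  0.0432] shift [-0.6  0.1  1.2] turn [ 0.05 -0.11  0.01] Flocal [ 0.5136 -0.6632] 0.7019602127236761 w 0.0855
```

View pics/s2.png

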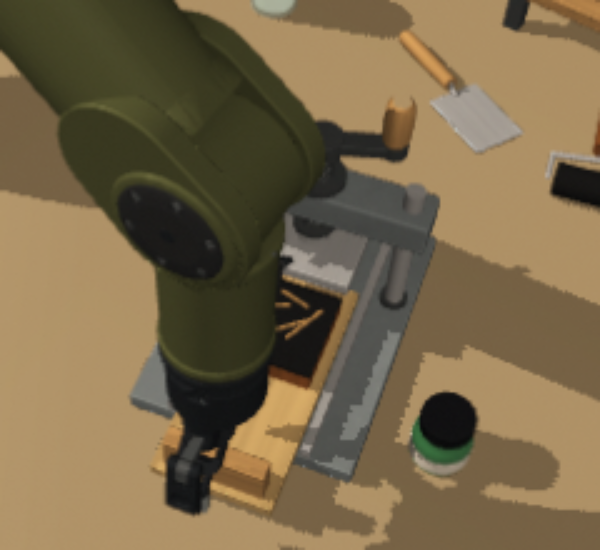

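The gripper straddles the rib at about (215,465) in this crop, and the jars are clear. I'll close on it.

Call:
arm_command(
  rows=[
    [[0,0,0,0,0,0,-1],[0,0,0,0,0,0,-1],[0,0,0,0,0,0,-1],[0,0,0,0,0,0,-1],[0,0,0,0,0,0,-1],[0,0,0,0,0,0,-1],[0,0,0,0,0,0,-1]],
  ],
  force=30,
)

```text
time_s: 3.55
ee_pos: [0.6591, -0.1036, 0.0446]
eef_rot: [3.115, 0.397, 0.007]
wrist_force: [-0.9, -1.3, 5.9]
grip_width: 0.0173
```

```bash
python3 -c "
from h import *
go((0,-.15,.042),-90)"
```

```text
t 3.55 local [ 0.0013 -0.2345  0.0446] shift [ -1.3 -84.5   2.4] turn [ 0.12 -0.23 -0.01] Flocal [-1.2163 -1.0015] 5.886542290580787 w 0.0173
```

Call:
arm_command(
  rows=[
    [[0,0,-2,0,0,0,-1],[0,-10,-2,0,0,0,-1],[0,-20,-2,0,0,0,-1],[0,-30,-2,0,0,0,-1],[0,-40,-2,0,0,0,-1],[0,-50,-2,0,0,0,-1],[0,-60,-2,0,0,0,-1],[0,-70,-2,0,0,0,-1],[0,-76,-2,0,0,0,-1],[0,-76,-2,0,0,0,-1]],
  ],
)

```text
time_s: 4.55
ee_pos: [0.6398, -0.0284, 0.0465]
eef_rot: [3.115, 0.4, 0.007]
wrist_force: [0.4, 0.8, -6.2]
grip_width: 0.0173
```

```bash
python3 -c "
from h import *
go((0,-.15,.042),-90)"
```

```text
t 4.55 local [ 0.0014 -0.1568  0.0465] shift [-1.5 -6.8  4.5] turn [ 0.08 -0.23  0.09] Flocal [0.6084 0.6179] -6.19330376598359 w 0.0173
```

Call:
arm_command(
  rows=[
    [[0,-2,1,0,0,0,-1],[0,-4,1,0,0,0,-1],[0,-5,1,0,0,0,-1],[0,-6,1,0,0,0,-1],[0,-7,1,0,0,0,-1],[0,-7,1,0,0,0,-1]],
  ],
)

```text
time_s: 5.15
ee_pos: [0.6381, -0.0215, 0.0455]
eef_rot: [3.115, 0.4, 0.007]
wrist_force: [-0.4, -0.7, -5.0]
grip_width: 0.0172
```

```bash
python3 -c "
from h import *
go((0,-.15,.042),-90)"
```

```text
t 5.15 local [ 0.0015 -0.1497  0.0455] shift [-1.5  0.3  3.5] turn [ 0.07 -0.24  0.09] Flocal [-0.5734 -0.5934] -5.012412478856514 w 0.0172
```

No resistance from the stop yet, so I'll keep going in small steps.

Call:
arm_command(
  rows=[
    [[0,-1,1,0,0,0,-1],[0,-2,1,0,0,0,-1],[0,-3,1,0,0,0,-1],[0,-4,1,0,0,0,-1],[0,-4,1,0,0,0,-1]],
  ],
)

```text
time_s: 5.65
ee_pos: [0.6382, -0.0203, 0.0451]
eef_rot: [3.112, 0.397, 0.01]
wrist_force: [2.7, -6.9, -1.4]
grip_width: 0.0172
```

```bash
python3 -c "
from h import *
go((0,-.15,.042),-90)"
```

```text
t 5.65 local [ 0.0019 -0.1486  0.0451] shift [-1.9  1.4  3.1] turn [ 0.27 -0.32  0.  ] Flocal [ 0.888  -7.4067] -1.3952895853613636 w 0.0172
```

Call:
arm_command(
  rows=[
    [[0,-4,0,0,0,0,-1],[0,-7,0,0,0,0,-1],[0,-7,0,0,0,0,-1],[0,-7,0,0,0,0,-1]],
  ],
)

```text
time_s: 6.05
ee_pos: [0.6382, -0.0201, 0.0461]
eef_rot: [3.106, 0.39, 0.014]
wrist_force: [3.8, -15.8, 0.6]
grip_width: 0.0175
```

```bash
python3 -c "
from h import *
go((0,-.15,.042),-90)"
```

```text
t 6.05 local [ 0.002  -0.1484  0.0461] shift [-2.   1.5  4.1] turn [ 0.71 -0.42 -0.22] Flocal [ -0.3222 -16.2175] 0.5623913671187977 w 0.0175
```

Call:
arm_command(
  rows=[
    [[0,3,0,0,0,0,-1],[0,4,0,0,0,0,1],[0,4,0,0,0,0,1],[0,4,0,0,0,0,1],[0,4,0,0,0,0,1],[0,4,0,0,0,0,1],[0,4,-30,0,0,0,1],[0,4,-75,0,0,0,1],[-10,40,-120,0,0,0,1],[-45,80,-160,0,0,0,1],[-80,120,-190,0,0,0,1],[-120,155,-210,0,0,0,1]],
  ],
)

```text
time_s: 7.25
ee_pos: [0.578, -0.1669, 0.2413]
eef_rot: [3.105, 0.392, 0.017]
wrist_force: [1.3, -0.6, 0.4]
grip_width: 0.0855
```

Call:
arm_command(
  rows=[
    [[-30,40,-20,0,0,0,1],[-60,80,-40,0,0,0,1],[-90,120,-40,0,0,0,1],[-120,160,-40,0,0,0,1]],
  ],
)

```text
time_s: 7.65
ee_pos: [0.5038, -0.3449, 0.2836]
eef_rot: [3.103, 0.393, 0.02]
wrist_force: [-0.1, -0.2, 0.1]
grip_width: 0.0853
```

```bash
python3 - <<'E'
from h import *
go((0,-.234,.042),-90)
for n,(u,v,a,b),f in(('scene',(230,140,390,330),3.15),('top',(170,140,360,300),3.75)):
    p=robot.camera(n);cv2.imwrite(f'pics/{n}3.png',p['frame'][:,:,::-1]);cv2.imwrite(f'pics/{n}3c.png',cv2.resize(p['frame'][v:b,u:a,::-1],None,fx=f,fy=f,interpolation=2))
    for th in ('knob','rib','platen_under'): print(n,th,[(np.round(d['uv'],1).tolist(),round(d['confidence'],2)) for d in robot.boxes_of(th,p)[:2]])
a=cv2.imread('pics/scene3.png')[145:285,270:370];cv2.imwrite('pics/s3c.png',cv2.resize(a,None,fx=4,fy=4,interpolation=2))
E
python3 -c "
import cv2,numpy as np
a=cv2.imread('pics/s3c.png');b=cv2.imread('pics/top3.png')[160:260,180:280]
b=cv2.resize(b,None,fx=4,fy=4,interpolation=2);c=np.zeros((560,800,3),np.uint8);c[:560,:400]=a;c[:400,400:]=b;cv2.imwrite('pics/both3.png',c)"
```

```text
t 7.65 local [-0.2097 -0.4289  0.2836] shift [ 206.6 -199.   241. ] turn [ 0.86 -0.64 -0.12] Flocal [-0.1558 -0.1487] 0.0991412963984189 w 0.0853
scene knob [([348.4, 167.7], 0.47)]
scene rib [([303.4, 255.2], 0.75)]
scene platen_under [([310.4, 218.1], 0.78)]
top knob [([200.8, 181.0], 0.49)]
top rib [([277.9, 214.6], 0.72), ([236.8, 302.3], 0.18)]
top platen_under [([240.1, 222.1], 0.81)]
```

View pics/both3.png

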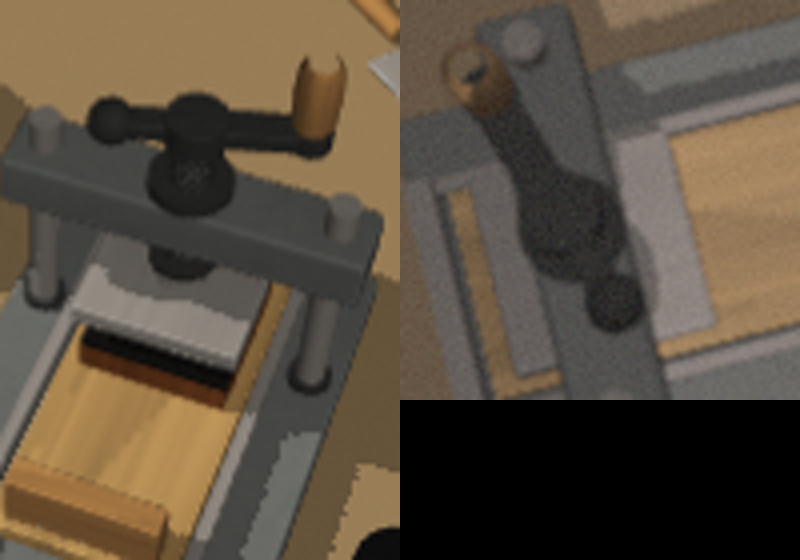

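The board is home: the block is under the platen and only a thin black strip shows in front of it. The rib is at about (85,500) in the left half. The platen's lower front edge runs from (78,325) to (237,368), with a gap to the block still there. Next I'll measure the gap and the knob.

```bash
cat > gap.py <<'E'
from h import *
import sys
def profile(p,f=None):
    g=cv2.cvtColor(p['frame'],cv2.COLOR_RGB2GRAY).astype(np.float32)
    # project sample columns x along the front; scan z on plane y=-.05
    zs=np.arange(.035,.105,.0005);acc=[]
    for x in np.arange(-.035,.036,.002):
        uv=proj(p,[w(x,-.05,z) for z in zs]).astype(np.float32)
        acc.append(cv2.remap(g,uv[:,0][None],uv[:,1][None],cv2.INTER_CUBIC)[0])
    return zs,np.median(acc,0)
if __name__=='__main__':
    p=robot.camera('scene');zs,m=profile(p)
    for a,b in list(zip(zs,m))[::2]:print(f'{a*1e3:.0f}:{b:.0f}',end=' ')
E
python3 gap.py; python3 - <<'E'
from h import *
p=robot.camera('scene')
print('pred block front top',proj(p,[w(-.045,-.045,.055),w(.045,-.045,.055)]),'front bottom',proj(p,[w(-.045,-.045,.032),w(.045,-.045,.032)]))
for z in(.063,.07,.077,.084):print(z,'platen bot',proj(p,[w(-.05,-.05,z),w(.05,-.05,z)]).round(1).tolist())
print('seen platen bot',(78/4+269.6,325/4+144.6),(237/4+269.6,368/4+144.6))
for a in (66,70,74,78):
  for h in (.22,.23,.24):
    A=np.radians(a);x,y=.06*np.sin(A),.06*np.cos(A)
    t=robot.camera('top') if (a,h)==(66,.22) else t
    print(a,h,'scene top/bot',proj(p,[w(x,y,h+.023),w(x,y,h-.024)]).round(1).tolist(),'top',proj(t,[w(x,y,h+.023)]).round(1).tolist())
print('hub axis',proj(p,[w(0,0,.21)]),proj(t,[w(0,0,.21)]))
E
```

```text
35:61 36:53 37:49 38:48 39:48 40:48 41:49 42:49 43:49 44:49 45:49 46:49 47:48 48:46 49:44 50:40 51:34 52:28 53:22 54:17 55:14 56:13 57:14 58:15 59:16 60:16 61:15 62:14 63:13 64:12 65:10 66:10 67:11 68:13 69:18 70:26 71:37 72:47 73:58 74:69 75:79 76:86 77:89 78:90 79:91 80:94 81:98 82:105 83:112 84:122 85:131 86:137 87:142 88:143 89:142 90:140 91:139 92:138 93:139 94:139 95:139 96:139 97:139 98:139 99:139 100:139 101:139 102:139 103:139 104:139 pred block front top [[289.47499129 227.83268129]
 [326.2122506  239.83705083]] front bottom [[289.26662892 233.64220231]
 [325.33990527 245.54103573]]
0.063 platen bot [[286.7, 226.7], [327.9, 240.2]]
0.07 platen bot [[286.8, 224.9], [328.2, 238.4]]
0.077 platen bot [[286.8, 223.0], [328.5, 236.6]]
0.084 platen bot [[286.9, 221.2], [328.8, 234.7]]
seen platen bot (289.1, 225.85) (328.85, 236.6)
66 0.22 scene top/bot [[349.6, 162.1], [346.8, 178.0]] top [[195.1, 180.4]]
66 0.23 scene top/bot [[350.2, 158.6], [347.3, 174.7]] top [[194.0, 179.0]]
66 0.24 scene top/bot [[350.9, 155.0], [347.9, 171.4]] top [[192.9, 177.6]]
70 0.22 scene top/bot [[349.8, 163.6], [346.9, 179.4]] top [[197.2, 178.9]]
70 0.23 scene top/bot [[350.4, 160.0], [347.5, 176.2]] top [[196.1, 177.5]]
70 0.24 scene top/bot [[351.1, 156.4], [348.1, 172.8]] top [[195.0, 176.0]]
74 0.22 scene top/bot [[349.9, 165.0], [347.0, 180.9]] top [[199.4, 177.6]]
74 0.23 scene top/bot [[350.5, 161.5], [347.6, 177.6]] top [[198.3, 176.1]]
74 0.24 scene top/bot [[351.1, 157.9], [348.2, 174.3]] top [[197.3, 174.6]]
78 0.22 scene top/bot [[349.8, 166.5], [346.9, 182.3]] top [[201.6, 176.3]]
78 0.23 scene top/bot [[350.4, 163.0], [347.5, 179.1]] top [[200.6, 174.9]]
78 0.24 scene top/bot [[351.1, 159.4], [348.1, 175.8]] top [[199.6, 173.4]]
hub axis [[319.02191761 173.91925064]] [[219.96635057 212.05978818]]
```

```bash
python3 -c "
from h import *
go((.0574,.0175,.295),-90)"
```

```text
t 8.2 local [-0.2079 -0.4266  0.2823] shift [ 265.1 -444.1  -16. ] turn [ 0.76 -0.56 -0.04] Flocal [-0.0582 -0.3627] -0.021364154524695835 w 0.0854
```

Call:
arm_command(
  rows=[
    [[20,-35,-16,0.8,-0.6,0,1],[45,-75,-16,0.8,-0.6,0,1],[70,-115,-16,0.8,-0.6,0,1],[95,-155,-16,0.8,-0.6,0,1],[120,-200,-16,0.8,-0.6,0,1],[147,-245,-16,0.8,-0.6,0,1],[172,-288,-16,0.8,-0.6,0,1],[197,-330,-16,0.8,-0.6,0,1],[222,-372,-16,0.8,-0.6,0,1],[245,-411,-16,0.8,-0.6,0,1],[265,-444,-16,0.8,-0.6,0,1],[265,-444,-16,0.8,-0.6,0,1]],
  ],
)

```text
time_s: 9.4
ee_pos: [0.6492, 0.1629, 0.2941]
eef_rot: [-3.109, -0.412, 0.003]
wrist_force: [0.5, -0.0, 0.1]
grip_width: 0.0858
```

```bash
python3 - <<'E'
from h import *
go((.0574,.0175,.212),-90)
p=robot.camera('scene');q=robot.camera('top')
a=cv2.resize(p['frame'][130:270,260:400,::-1],None,fx=2.85,fy=2.85);b=cv2.resize(q['frame'][130:270,150:290,::-1],None,fx=2.85,fy=2.85)
cv2.imwrite('pics/k1.png',np.hstack([a,b]))
E
```

```text
t 9.4 local [0.0586 0.026  0.2941] shift [-1.2  9.  82. ] turn [-0.33  0.06  0.54] Flocal [ 0.4672 -0.1333] 0.1362879500083061 w 0.0858
```

View pics/k1.png

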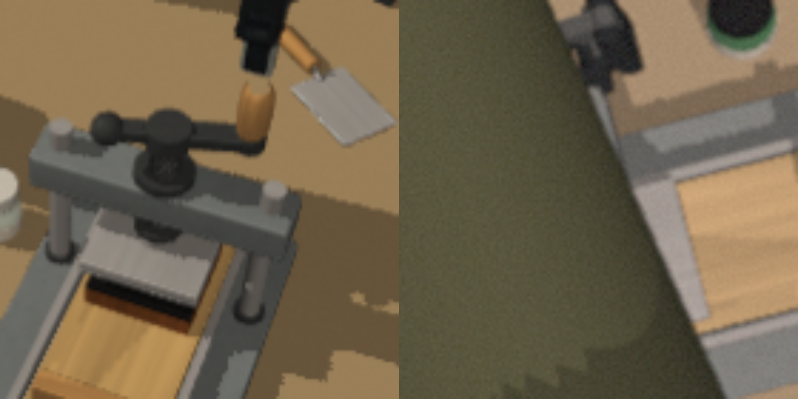

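The platen front stays visible in the scene view with the arm at the crank, at about (150,270). The open fingers hang above the grip at (255,55). I'll descend onto it.

Call:
arm_command(
  rows=[
    [[-1,9,5,0,0,0.5,1],[-1,9,20,0,0,0.5,1],[-1,9,40,0,0,0.5,1],[-1,9,60,0,0,0.5,1],[-1,9,75,0,0,0.5,1],[-1,9,80,0,0,0.5,1],[-1,9,80,0,0,0.5,1]],
  ],
)

```text
time_s: 10.2
ee_pos: [0.6508, 0.1448, 0.2139]
eef_rot: [3.118, 0.384, -0.005]
wrist_force: [0.8, -0.8, 0.4]
grip_width: 0.0853
```

```bash
python3 -c "
from h import *
go((.0574,.0175,.213),-90)"
```

```text
t 10.2 local [0.0556 0.0081 0.2139] shift [ 1.8 -9.4  0.9] turn [-0.    0.17 -0.5 ] Flocal [ 0.5962 -0.9589] 0.429566468818229 w 0.0853
```

Call:
arm_command(
  rows=[
    [[2,-9,1,0,0,0,1],[2,-9,1,0,0,0,1],[2,-9,1,0,0,0,1],[2,-9,1,0,0,0,-1],[2,-9,1,0,0,0,-1],[2,-9,1,0,0,0,-1],[2,-9,1,0,0,0,-1],[2,-9,1,0,0,0,-1],[2,-9,1,0,0,0,-1],[2,-9,1,0,0,0,-1]],
  ],
  force=40,
)

```text
time_s: 11.2
ee_pos: [0.6505, 0.1546, 0.2132]
eef_rot: [-3.118, -0.385, 0.004]
wrist_force: [-1.4, 2.4, 2.5]
grip_width: 0.0243
```

```bash
cat > st.py <<'E'
# status: crank angle from TCP, tangential force, platen edges from the scene picture
from h import *
from gap import profile
import sys
go((.0574,.0175,.213),-90)
s=robot.get_state();l=R2.T@(np.array(s['ee_pos'])[:2]-O);A=np.arctan2(l[0],l[1])
F=R2.T@np.array(s['wrist_force'])[:2];tg=np.array([np.cos(A),-np.sin(A)])
print('angle',np.degrees(A),'radius',np.hypot(*l),'Ftang',F@tg,'Frad',F@[np.sin(A),np.cos(A)])
p=robot.camera('scene');zs,m=profile(p)
def cross(lv,lo,hi):
    k=[i for i in range(len(zs)-1) if lo<=zs[i]<hi and m[i]<lv<=m[i+1]]
    return [round(1e3*(zs[i]+(lv-m[i])/(m[i+1]-m[i])*.0005),2) for i in k]
print('edge50',cross(50,.045,.09),'profile',' '.join(f'{a*1e3:.0f}:{b:.0f}' for a,b in list(zip(zs,m))[20:110:4]))
E
python3 st.py
```

```text
t 11.2 local [0.0578 0.0176 0.2132] shift [-0.4  0.2  0.2] turn [-0.04  0.14 -0.47] Flocal [-0.7783  2.6772] 2.538058578610664 w 0.0243
angle 73.01975128654702 radius 0.060432156389515004 Ftang -2.787780307265717 Frad 0.037438901096401134
edge50 [np.float64(72.06)] profile 45:51 47:49 49:45 51:35 53:23 55:15 57:15 59:16 61:15 63:13 65:11 67:11 69:19 71:39 73:61 75:81 77:91 79:94 81:100 83:115 85:133 87:145 89:145
```

```bash
cat > arc.py <<'E'
from h import *
import sys
def arc(total0,total1,n=11):
    """rows for crank travel (deg since grasp at 73) from total0 to total1"""
    s=robot.get_state();R=Rn.from_rotvec(s['eef_rot']);p=np.array(s['ee_pos'])
    for t in np.linspace(total0,total1,n+1)[1:]:
        a=np.radians(73+t);X=w(.06*np.sin(a),.06*np.cos(a),.2132-t/18e3)
        print(np.round(R.inv().apply(X-p)*1e3).astype(int).tolist(),end=' ')
    print()
if __name__=='__main__':arc(float(sys.argv[1]),float(sys.argv[2]))
E
python3 arc.py 0 66
```

```text
[1, 6, 0] [2, 12, 1] [2, 19, 1] [2, 25, 1] [1, 31, 2] [-1, 37, 2] [-3, 43, 2] [-6, 49, 3] [-9, 54, 3] [-13, 59, 3] [-18, 63, 4]
```

Call:
arm_command(
  rows=[
    [[1,6,0,0,0,0,-1],[2,12,1,0,0,0,-1],[2,19,1,0,0,0,-1],[2,25,1,0,0,0,-1],[1,31,2,0,0,0,-1],[-1,37,2,0,0,0,-1],[-3,43,2,0,0,0,-1],[-6,49,3,0,0,0,-1],[-9,54,3,0,0,0,-1],[-13,59,3,0,0,0,-1],[-18,63,4,0,0,0,-1]],
  ],
)

```text
time_s: 12.35
ee_pos: [0.6483, 0.0897, 0.2093]
eef_rot: [-3.116, -0.386, 0.003]
wrist_force: [-0.8, 6.0, 4.2]
grip_width: 0.0241
```

```bash
python3 st.py; python3 arc.py 66 154
```

```text
t 12.35 local [ 0.0394 -0.0446  0.2093] shift [ 17.5 -62.3  -3.6] turn [-0.12  0.09 -0.44] Flocal [0.7156 5.9719] 4.176070880915575 w 0.0241
angle 138.56776754174763 radius 0.059512695007366966 Ftang -4.488277925327061 Frad -4.003847899133732
edge50 [np.float64(68.47)] profile 45:51 47:50 49:45 51:35 53:22 55:15 57:14 59:16 61:13 63:11 65:17 67:33 69:56 71:78 73:91 75:94 77:99 79:112 81:130 83:144 85:146 87:143 89:143
[-6, 5, 0] [-13, 9, 1] [-21, 12, 1] [-29, 14, 2] [-37, 15, 2] [-46, 14, 2] [-54, 13, 3] [-62, 10, 3] [-69, 7, 4] [-76, 2, 4] [-82, -4, 5]
```

Vision tracks well: the platen edge dropped 3.59 mm against 3.64 mm expected. I'll continue.

Call:
arm_command(
  rows=[
    [[-6,5,0,0,0,0,-1],[-13,9,1,0,0,0,-1],[-21,12,1,0,0,0,-1],[-29,14,2,0,0,0,-1],[-37,15,2,0,0,0,-1],[-46,14,2,0,0,0,-1],[-54,13,3,0,0,0,-1],[-62,10,3,0,0,0,-1],[-69,7,4,0,0,0,-1],[-76,2,4,0,0,0,-1],[-82,-4,5,0,0,0,-1]],
  ],
)

```text
time_s: 13.5
ee_pos: [0.5691, 0.0715, 0.2047]
eef_rot: [-3.118, -0.382, -0.003]
wrist_force: [5.5, 0.8, 0.9]
grip_width: 0.0244
```

```bash
python3 st.py; python3 arc.py 154 231
```

```text
t 13.5 local [-0.0419 -0.0424  0.2047] shift [ 98.7 -60.9  -8.1] turn [ 0.01 -0.09 -0.56] Flocal [ 5.56   -0.6655] 0.8666488923854319 w 0.0244
angle -135.33587369384963 radius 0.05958612914810692 Ftang -4.422308414116202 Frad -3.4350620239126095
edge50 [np.float64(63.95)] profile 45:51 47:49 49:46 51:35 53:23 55:14 57:12 59:13 61:22 63:40 65:64 67:83 69:93 71:96 73:103 75:120 77:136 79:147 81:146 83:143 85:143 87:143 89:143
[-6, -6, 0] [-10, -12, 1] [-13, -19, 1] [-15, -26, 2] [-17, -33, 2] [-18, -40, 2] [-17, -47, 3] [-16, -55, 3] [-14, -62, 4] [-11, -68, 4] [-8, -75, 4]
```

Call:
arm_command(
  rows=[
    [[-6,-6,0,0,0,0,-1],[-10,-12,1,0,0,0,-1],[-13,-19,1,0,0,0,-1],[-15,-26,2,0,0,0,-1],[-17,-33,2,0,0,0,-1],[-18,-40,2,0,0,0,-1],[-17,-47,3,0,0,0,-1],[-16,-55,3,0,0,0,-1],[-14,-62,4,0,0,0,-1],[-11,-68,4,0,0,0,-1],[-8,-75,4,0,0,0,-1]],
  ],
)

```text
time_s: 14.65
ee_pos: [0.5408, 0.1405, 0.2006]
eef_rot: [3.115, 0.381, -0.004]
wrist_force: [-1.9, -4.2, 1.4]
grip_width: 0.0241
```

```bash
python3 st.py; python3 arc.py 231 275
```

```text
t 14.65 local [-0.0519  0.0316  0.2006] shift [109.4  12.9 -12.6] turn [ 0.17  0.16 -0.61] Flocal [-2.9169 -3.6035] 1.3714078699121395 w 0.0241
angle -58.71588854630726 radius 0.060762422572108496 Ftang -4.594216164750625 Frad 0.6215463518797554
edge50 [np.float64(59.58)] profile 45:50 47:49 49:45 51:34 53:20 55:14 57:23 59:44 61:66 63:84 65:92 67:94 69:103 71:120 73:137 75:145 77:143 79:141 81:141 83:141 85:141 87:141 89:141
[4, -4, 0] [6, -7, 1] [9, -10, 1] [12, -13, 1] [16, -16, 1] [19, -18, 1] [23, -20, 2] [26, -22, 2] [30, -24, 2] [34, -25, 2] [38, -26, 2]
```

Call:
arm_command(
  rows=[
    [[4,-4,0,0,0,0,-1],[6,-7,1,0,0,0,-1],[9,-10,1,0,0,0,-1],[12,-13,1,0,0,0,-1],[16,-16,1,0,0,0,-1],[19,-18,1,0,0,0,-1],[23,-20,2,0,0,0,-1],[26,-22,2,0,0,0,-1],[30,-24,2,0,0,0,-1],[34,-25,2,0,0,0,-1],[38,-26,2,0,0,0,-1]],
  ],
)

```text
time_s: 15.8
ee_pos: [0.5701, 0.1768, 0.1982]
eef_rot: [3.116, 0.384, -0.008]
wrist_force: [-5.3, 1.6, 2.2]
grip_width: 0.0242
```

```bash
python3 st.py; python3 arc.py 275 319
```

```text
t 15.8 local [-0.0145  0.0594  0.1982] shift [ 72.1  41.3 -15.1] turn [ 0.08  0.29 -0.49] Flocal [-4.7396  2.8924] 2.199285610280083 w 0.0242
angle -13.694161077769019 radius 0.06110698903967316 Ftang -3.920133373321822 Frad 3.9322470662401985
edge50 [np.float64(57.21)] profile 45:50 47:49 49:43 51:32 53:25 55:29 57:48 59:70 61:86 63:91 65:97 67:107 69:123 71:139 73:144 75:142 77:140 79:140 81:140 83:140 85:140 87:140 89:140
[5, 0, 0] [10, 0, 1] [14, -1, 1] [18, 0, 1] [22, 0, 1] [26, 1, 1] [30, 2, 2] [34, 3, 2] [38, 4, 2] [42, 6, 2] [46, 8, 2]
```

Call:
arm_command(
  rows=[
    [[5,0,0,0,0,0,-1],[10,0,1,0,0,0,-1],[14,-1,1,0,0,0,-1],[18,0,1,0,0,0,-1],[22,0,1,0,0,0,-1],[26,1,1,0,0,0,-1],[30,2,2,0,0,0,-1],[34,3,2,0,0,0,-1],[38,4,2,0,0,0,-1],[42,6,2,0,0,0,-1],[46,8,2,0,0,0,-1]],
  ],
)

```text
time_s: 16.95
ee_pos: [0.6156, 0.1818, 0.1957]
eef_rot: [-3.118, -0.387, 0.012]
wrist_force: [-6.4, 3.8, 2.7]
grip_width: 0.0244
```

```bash
python3 st.py; python3 arc.py 319 352
```

```text
t 16.95 local [0.0308 0.0528 0.1957] shift [ 26.7  35.1 -17.6] turn [-0.06  0.42 -0.4 ] Flocal [-5.2642  5.3396] 2.6667844461134127 w 0.0244
angle 30.28001045468433 radius 0.06112732904843392 Ftang -7.238339987441314 Frad 1.956754685715688
edge50 [np.float64(56.14)] profile 45:51 47:49 49:43 51:34 53:30 55:39 57:59 59:80 61:91 63:93 65:100 67:114 69:131 71:144 73:144 75:141 77:141 79:141 81:140 83:140 85:140 87:140 89:140
[3, 3, 0] [5, 5, 0] [8, 7, 1] [10, 9, 1] [12, 11, 1] [15, 14, 1] [17, 16, 1] [18, 19, 1] [20, 21, 1] [22, 24, 2] [23, 27, 2]
```

Contact appears to have happened in this step: the platen dropped only 1.1 mm of the 2.4 mm expected, and the tangential force rose. One more step should confirm that the platen has stopped.

Call:
arm_command(
  rows=[
    [[3,3,0,0,0,0,-1],[5,5,0,0,0,0,-1],[8,7,1,0,0,0,-1],[10,9,1,0,0,0,-1],[12,11,1,0,0,0,-1],[15,14,1,0,0,0,-1],[17,16,1,0,0,0,-1],[18,19,1,0,0,0,-1],[20,21,1,0,0,0,-1],[22,24,2,0,0,0,-1],[23,27,2,0,0,0,-1]],
  ],
)

```text
time_s: 18.1
ee_pos: [0.6442, 0.1632, 0.1938]
eef_rot: [-3.114, -0.389, 0.012]
wrist_force: [-3.6, 5.6, 3.7]
grip_width: 0.0244
```

```bash
python3 st.py; python3 arc.py 352 382
```

```text
t 18.1 local [0.0539 0.0276 0.1938] shift [  3.4  10.  -19.2] turn [-0.23  0.42 -0.31] Flocal [-2.1018  6.3705] 3.6606617232253287 w 0.0244
angle 62.90086037676619 radius 0.06054985777422107 Ftang -6.628567056608775 Frad 1.0308801334572166
edge50 [np.float64(56.14)] profile 45:51 47:49 49:43 51:34 53:29 55:39 57:59 59:81 61:92 63:93 65:101 67:114 69:132 71:145 73:145 75:142 77:141 79:142 81:142 83:141 85:141 87:141 89:141
[1, 4, 0] [2, 7, 0] [3, 10, 1] [4, 12, 1] [5, 15, 1] [5, 18, 1] [6, 21, 1] [6, 24, 1] [6, 27, 1] [6, 29, 1] [6, 32, 2]
```

Confirmed: the platen edge is stationary at 56.14. Contact was at about 292° of travel and I'm now at 350°, so the target is about 382°.

Call:
arm_command(
  rows=[
    [[1,4,0,0,0,0,-1],[2,7,0,0,0,0,-1],[3,10,1,0,0,0,-1],[4,12,1,0,0,0,-1],[5,15,1,0,0,0,-1],[5,18,1,0,0,0,-1],[6,21,1,0,0,0,-1],[6,24,1,0,0,0,-1],[6,27,1,0,0,0,-1],[6,29,1,0,0,0,-1],[6,32,2,0,0,0,-1]],
  ],
)

```text
time_s: 19.25
ee_pos: [0.6575, 0.1367, 0.1921]
eef_rot: [-3.109, -0.392, 0.012]
wrist_force: [-4.6, 7.3, 9.6]
grip_width: 0.0243
```

```bash
python3 st.py
```

```text
t 19.25 local [ 0.0601 -0.0014  0.1921] shift [ -2.8 -19.1 -20.7] turn [-0.48  0.37 -0.17] Flocal [-2.6269  8.1971] 9.607800480731271 w 0.0243
angle 91.34357946175722 radius 0.060072838545503826 Ftang -8.133287689772466 Frad -2.818428215105071
edge50 [np.float64(56.13)] profile 45:51 47:49 49:43 51:34 53:30 55:39 57:60 59:81 61:92 63:94 65:101 67:115 69:133 71:145 73:145 75:142 77:142 79:142 81:143 83:142 85:142 87:142 89:141
```

Call:
arm_command(
  rows=[
    [[0,0,0,0,0,0,-1],[0,0,0,0,0,0,1],[0,0,0,0,0,0,1],[0,0,0,0,0,0,1],[0,0,0,0,0,0,1],[0,0,0,0,0,0,1],[0,0,-20,0,0,0,1],[0,0,-50,0,0,0,1],[0,0,-90,0,0,0,1],[0,0,-120,0,0,0,1],[-10,40,-130,0,0,0,1],[-30,80,-130,0,0,0,1]],
  ],
)

```text
time_s: 20.5
ee_pos: [0.6506, 0.0513, 0.3236]
eef_rot: [-3.109, -0.397, 0.005]
wrist_force: [1.2, -0.9, -0.7]
grip_width: 0.0853
```

Call:
arm_command(
  rows=[
    [[-25,45,0,0,0,0,1],[-50,90,0,0,0,0,1],[-75,135,0,0,0,0,1],[-100,180,0,0,0,0,1],[-125,225,0,0,0,0,1],[-150,270,0,0,0,0,1],[-175,315,0,0,0,0,1],[-200,345,0,0,0,0,1],[-200,345,0,0,0,0,1],[-200,345,0,0,0,0,1]],
  ],
)

```text
time_s: 21.5
ee_pos: [0.5427, -0.3344, 0.321]
eef_rot: [-3.109, -0.391, 0.006]
wrist_force: [0.6, 0.5, 0.6]
grip_width: 0.0854
```

```bash
python3 st.py; python3 - <<'E'
from h import *
p=robot.camera('scene');q=robot.camera('top')
cv2.imwrite('pics/f.png',np.hstack([cv2.resize(p['frame'][140:330,235:395,::-1],(400,475)),cv2.resize(q['frame'][120:320,170:338,::-1],(399,475))]))
for a in(80,90,100):
    A=np.radians(a);print(a,proj(p,[w(.06*np.sin(A),.06*np.cos(A),.207)]),proj(q,[w(.06*np.sin(A),.06*np.cos(A),.23)]))
print([(d['uv'],d['confidence']) for im in(p,q) for d in robot.boxes_of('knob',im)[:1]])
for im in(p,q):print([(np.round(d['uv'],1).tolist(),round(d['confidence'],2)) for d in robot.boxes_of('jar_a',im)[:2]])
E
```

```text
t 21.5 local [-0.1694 -0.4286  0.321 ] shift [ 225.5 -445.9  111.2] turn [-0.48  0.15 -0.2 ] Flocal [0.743 0.29 ] 0.6268155183712614 w 0.0854
angle -158.43522583888648 radius 0.46081031716798804 Ftang -0.5843759295512397 Frad -0.5428083133328957
edge50 [np.float64(56.14)] profile 45:50 47:49 49:43 51:34 53:30 55:39 57:60 59:80 61:92 63:94 65:100 67:114 69:132 71:144 73:145 75:141 77:141 79:141 81:141 83:141 85:141 87:141 89:140
80 [[347.45555676 179.47710426]] [[204.03713091 177.64859754]]
90 [[346.43713719 183.02284625]] [[210.01004369 175.54967776]]
100 [[344.55086108 186.3661168 ]] [[216.23507615 174.48826555]]
[([347.8, 182.0], 0.61), ([214.4, 178.8], 0.58)]
[([258.5, 205.4], 0.93), ([363.6, 295.6], 0.76)]
[([238.3, 303.4], 0.98), ([267.4, 136.4], 0.63)]
```

View pics/f.png

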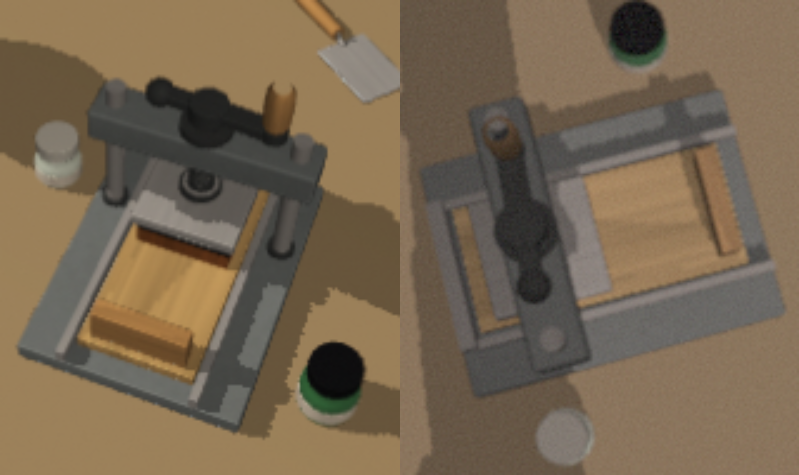

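The final view shows the platen resting on the block, which is in line under it, and the crank at about 91–93°, where I left it. Both jars are upright and unmoved, and the arm is clear. I'm handing in.

```bash
python3 -c "
from h import *
p=robot.camera('top')
tc=lambda u,v:(170+(u-400)*168/399-.3,120+v*200/475-.3)
for c in((695,150),(714,147),(737,248),(721,254)):
    X=atz(p,tc(*c),.07);print(R2.T@(X[:2]-O))
print(robot.sign_off())"
```

```text
[ 0.04608954 -0.14548107]
[ 0.0445073  -0.16163709]
[-0.04313383 -0.15742818]
[-0.04455466 -0.14325855]
the job is handed in; nothing more can be done
None
```

The print board is home, the press is wound down and tightened about a quarter turn past contact, and I handed the job in. The hand-in reports no verdict, so these results come from my own measurements.

- **Board:** I gripped the rib and slid the board about 86 mm, until it stopped with about 16 N pushing back. A last check in the top picture puts the rib centre at about y = −0.152 m. Home is −0.150 m, and the picture is only good to about 2 mm. I made no separate check on the block face itself.
- **Crank:** I led the grip clockwise through about 378°. The camera saw the platen's edge sink in step with the crank, then stay fixed at the same reading (56.14). That puts first contact at about 292° of travel.
- **Pressure:** The crank rests about 86° past contact, which is about 4.8 mm of squeeze. I put the uncertainty at roughly 10°.
- **Force:** It rose from about 4.5 N to 8 N at the grip. The rise near contact was larger than the quoted spring rate, so I relied on the picture rather than the force.
- **At the end:** The gripper is open and well clear, and the crank stayed put after release. Both jars are upright, and the network finds them within about 4 pixels of their first positions. It took about 22 s of the 72 s allowed.

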